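# Reset the indexer through its dial aperture

### The arm

A 6-joint arm with a two-finger parallel gripper is mounted at the origin on a cart in front of the work surface, level with it; the furniture and walls round the work are solid. World frame = base frame: x ahead of the robot, y to its left, z up, the work surface at z = 0. Lengths are in m, angles in rad, forces in N, time in s.
With the tool pointing down it reaches from about 0.325 to 0.75 m from the base axis. Payload 7.6 kg.
Tool frame: the origin (TCP) lies midway between the tips of the shut fingers; the grasp point (between the pads) lies 19 mm behind it; z points along the fingers, y is the direction in which the jaws open and shut (so a half turn about z gives the same grasp; the last joint's range is limited). The gripper opens to 85 mm and grips with 20 to 120 N. Pads are 22 mm wide; open, the fingers measure 114 mm over their backs; the gripper's body (76 mm by 85 mm) begins 54 mm behind the grasp point. The pads swing forward as they close: fully open they stand 13 mm farther back than shut.
Start: joints at [1.278, 0.052, 1.401, -0, 1.689, -0.07], TCP at [0.116, 0.512, 0.231] pointing down, gripper open.
Joint ranges: [-2.9, 2.9], [-0.91, 2.17], [0.12, 2.37], [-1.06, 4.2], [0.26, 2.73], [-2.93, 2.93]. Speed limits (rad/s): [2.57, 2.57, 3.01, 3.14, 3.14, 3.14].

### API

Orientations are given as a unit quaternion [x, y, z, w].
In Python, from cell import env gives the robot as it stands.
- The arm moves only by the tool drive_tool, never from a script. Its argument "rows" is a list of rows, each a list of 5 numbers: the shift along the tool's x, y, z in cm, then the turn about the tool's z in rad, then the closure in counts, from 0 (fully open) to 255 (shut). A call has 1 to 12 rows; each row shifts and turns the commanded pose from where the row before left it, along the tool's axes as they then stand; what a row does not reach is not made up. A row lasts 1/10 s, in which the tool goes at most 50 mm and 8.59 degrees, less where a joint would pass 70% of its speed; a pose out of reach is approached as far as the arm can. A call with a gripper value outside its range is refused whole. The fingers move at their own pace and stop on an object; "squeeze" is the grip in N (left out, the last holds). Time passes only in rows, so rows that do not move let the fingers close. It gives the time, the measured TCP pose, the force and the opening at its end, in the units of the state.
- env.observe(): the state, without advancing time (a new reading comes with each control period).
- env.snapshot(name): name is "side" or "top"; returns (picture, depth): 420x560x3 uint8, red, green, blue; 420x560 float32, m along the optical axis (not along the pixel's ray), 0 where there is no reading.
- env.camera_model(name): a dict with "camera_matrix" (3x3 intrinsics, pixels), "eye" and "rotation" of the camera in the world. Camera axes: x right, y down, z forward; pixel columns grow to the right and rows downward; lengths in m; the calibration is good to about 2 mm. A picture is of the moment at which its call begins. camera_model takes no time and is no camera call.
- env.job_done(): hands the job in, once; it reports no verdict.
The state is a dict: "clock": time; "joint_positions": joint angles; "qd": joint speeds; "joint_efforts": joint torques, N m; "ee_pos": TCP position; "tool_rot": TCP orientation; "force": force on the tool from outside, world axes, zero at the start; "moment": the same for the moment, N m; "grip_width": finger opening in m.
Only numpy, scipy, OpenCV 4.12 (cv2) and the standard library are available. Lean on these libraries where they do the work, as an engineer would, in place of code of your own. Each camera call takes 0.05 s, during which the arm holds its last target. There are 200 camera calls.

### The job

Reset the indexer: swing its dial round by the black post until it clicks into its detent, with the yellow-ringed hole over the recessed orange button. Then take the blue screwdriver by its handle out of the wooden stand, put its blade down through the hole and push the button fully down, and finish while still gripping the screwdriver and holding the button down. Leave the red screwdriver in the stand and do not disturb the glue bottle, the green roller or the steel block.

Things in the scene. Friction and masses are not known exactly. Their poses are not given: they have to be found in the camera images.
- indexer: grey square base of the indexer, 176 x 176 x 34 mm, fixed; origin at the centre of its underside, z up, on the dial's axis. A dark detent block (18 x 22 mm, top 50 mm above the table) stands on the corner towards its -x +y. The button sits in a round well of 24 mm, 55 mm from the axis on its -x side (a yellow mark on the base's edge shows that side)
- dial (a joint): angle (rad) of the aluminium dial about the vertical through the indexer's centre, positive anticlockwise seen from above. 0 = in the detent, aperture over the button. Starts at 0.5 to 1.1; range -0.3 to 1.3. Friction (0.03 N m) keeps it where it is left; within about 0.05 of 0 a sprung roller pulls it to 0; crossing the bump just before takes 4 to 8 N at the post
- dial_centre (a point): point on the dial's axis at the dial's top surface, 46 mm above the table; the dial is a disc of 160 mm diameter, 10 mm thick
- post (a point): black upright round post on the dial by which it is turned: 16 mm diameter, 45 mm tall above the dial's top (its top 91 mm above the table), 58 mm from the axis; the point lies on the post's axis 25 mm above the dial's top. It moves with the dial; it does not spin on its own. Seen from above it stands 120 degrees anticlockwise from the aperture
- aperture (a point): centre of the dial's only hole at the dial's top surface: 15 mm diameter (countersunk to 19 mm), 10 mm deep through the dial, 55 mm from the axis, ringed in yellow. It moves with the dial
- reset_button (a joint): travel (m) of the orange push button under the dial, 0 = out, 0.006 = fully down; sprung, about 2 N to start and 7 N fully down, it comes back up when let go
- button_top (a point): centre of the orange button's top face (18 mm diameter), 19 mm below the dial's top surface (27 mm above the table) when out; it goes down with the button
- tool_stand: wooden tool stand, fixed, 140 (own x) x 60 (own y) x 115 mm high; origin at the centre of its underside. Two holes of 9.5 mm through its top board (13 mm in a guide board 60 mm lower), at its own x = +40 mm and -40 mm, hold the two screwdrivers upright; which one stands where varies
- screwdriver_blue: blue-handled screwdriver standing upright in the stand, blade down, its handle's foot on the stand's top, 0.09 kg. Origin on the side of the tool; its own +y axis runs along it from blade to handle. It may lean up to 0.07 rad. Handle 24 to 25 mm thick and 96 mm long (115 to 211 mm above the table), round blade of 6 mm diameter reaching 84 mm below the handle
- handle_mid (a point): point on the blue screwdriver's axis in its handle, 132 mm from the blade's tip and 48 mm below the handle's top
- blade_tip (a point): tip of the blue screwdriver's blade, on its axis
- screwdriver_red: red-handled screwdriver standing in the other hole of the stand, handle 28 mm thick with its top 211 mm above the table; origin on the side of the tool. To be left alone
- glue_bottle: small red glue bottle, 24 x 38 x 90 mm, standing on the table; origin under its centre. To be left alone
- spare_roller: green roller, 42 mm diameter, 22 mm high, lying flat on the table; origin under its centre. To be left alone
- gauge_block: plain steel block, 22 x 45 x 25 mm; origin under its centre. To be left alone
There are look-alikes about, which are no part of the job. Leave any turquoise look-alike of the screwdriver_blue alone.

How it is judged:
On the way:
1. the dial rests in its detent, the aperture over the button, with the button still out (value of joint dial between -0.035 and 0.035 rad and velocity of joint dial between -0.1 and 0.1 rad/s and value of joint reset_button below 0.002 m), for 0.3 s.
At the end, for the whole second after the job is handed in: dial within 0.035 rad of the detent; button at least 4.5 mm down under the blue blade tip (within 8 mm, over 2 N); fingers grip the screwdriver (over 3 N), within 0.3 rad of upright; red screwdriver upright within 15 mm of its start; bottle, roller and block upright within 20 mm of theirs (value of joint dial between -0.035 and 0.035 rad and value of joint reset_button above 0.0045 m and horizontal distance between blade_tip and button_top below 0.008 m and z of blade_tip in the frame of button_top below 0.004 m and contact force between screwdriver_blue and indexer above 2 N and contact force between the fingers and screwdriver_blue above 3 N and angle between screwdriver_blue's own y axis and vertical below 0.3 rad and distance of screwdriver_red from where it was at the start of the episode below 0.015 m and angle between screwdriver_red's own y axis and vertical below 0.15 rad and distance of each of glue_bottle, spare_roller, gauge_block from where it was at the start of the episode below 0.02 m and angle between each of glue_bottle, spare_roller, gauge_block's own z axis and vertical below 0.2 rad); the arm keeps its last pose, push and grip.
It fails at once if the red screwdriver is moved or lifted by more than 25 mm (distance of screwdriver_red from where it was at the start of the episode above 0.025 m).
It fails at once if the bottle, the roller or the block is shifted by more than 25 mm (distance of any of glue_bottle, spare_roller, gauge_block from where it was at the start of the episode above 0.025 m).
It also fails if it takes over 54 s, if anything falls off the work surface, if the arm or the gripper's body presses on something with over 40 N, if the wrist force passes 120 N, or if a joint passes its speed limit or range.

## Working session

There is one attempt and no reset: what is moved stays moved. The work goes in short steps, Python scripts to look and compute and a tool call to move; the robot and the scene stay as the last step left them, time stands still between calls to the robot, and variables do not carry over. Pictures are saved under pics/ and viewed, about 8 in all and at most 12, crops included, and the job is handed in when it is done.

Besides the shell and the picture viewer there is one more tool, called after "Request:" by a JSON object that holds its "fn" and its "kwargs". drive_tool: Moves the arm, as the interface text tells. Its arguments: {"type":"object","properties":{"rows":{"type":"array","items":{"type":"array","items":{"type":"number"}}},"squeeze":{"type":"number"}},"required":["rows"]}

```bash
mkdir -p pics
cat > h.py <<'E'
import numpy as np, cv2
from cell import env
def snap(n,f):
    p,d=env.snapshot(n); cv2.imwrite(f'pics/{f}.png',p[:,:,::-1]); np.save(f'pics/{f}.npy',d); return p,d
def world(n,u,v,d=None,z=None):
    m=env.camera_model(n);K=np.array(m['camera_matrix']);R=np.array(m['rotation']);e=np.array(m['eye'])
    r=R@np.linalg.solve(K,[u,v,1.]); s=d if d is not None else (z-e[2])/r[2]
    return e+s*r
def proj(n,P):
    m=env.camera_model(n);K=np.array(m['camera_matrix']);R=np.array(m['rotation']);e=np.array(m['eye'])
    q=K@(R.T@(np.array(P)-e)); return q[:2]/q[2]
E
python3 - <<'E'
from h import *
for n in('side','top'):
    snap(n,n+'0'); m=env.camera_model(n); print(m)
o=env.observe(); print(o)
E
```

```text
{'camera_matrix': array([[410.800085  ,   0.        , 279.7322811 ],
       [  0.        , 410.800085  , 203.77862415],
       [  0.        ,   0.        ,   1.        ]]), 'eye': array([ 0.28441035, -0.93679121,  0.67714648]), 'rotation': array([ 0.89184376, -0.13447665,  0.07260871, -0.42574489])}
{'camera_matrix': array([[545.90963574,   0.        , 284.22921545],
       [  0.        , 545.90963574, 211.7547124 ],
       [  0.        ,   0.        ,   1.        ]]), 'eye': array([ 0.33844939, -0.29202636,  1.35940342]), 'rotation': array([ 0.71109283, -0.69987792,  0.03746847, -0.05580328])}
{'clock': 0.1, 'joint_positions': array([ 1.27771441e+00,  5.27684570e-02,  1.40162786e+00,  2.17697674e-05,
        1.68859539e+00, -7.02769907e-02]), 'qd': array([ 2.90226330e-03, -2.09481245e-05, -2.64131592e-03,  3.65953905e-04,
        2.14922528e-03,  5.09677521e-04]), 'joint_efforts': array([ 9.90913177e-04, -3.82585359e+01, -3.60981739e+01, -4.38905727e-05,
        4.83452939e-03,  3.56441456e-05]), 'ee_pos': array([0.11588936, 0.51177426, 0.23055708]), 'tool_rot': array([ 1.11170887e-01,  9.93801059e-01, -6.86058826e-04, -1.37023761e-04]), 'force': array([0.55569111, 0.2116704 , 0.16138955]), 'moment': array([-0.02424268, -0.02733955, -0.00527589]), 'grip_width': 0.08565513178247146}
```

Rotation is a quaternion; fix the helper and view.

```bash
sed -i "s/R=np.array(m\['rotation'\])/R=Rot.from_quat(m['rotation']).as_matrix()/; 1a from scipy.spatial.transform import Rotation as Rot" h.py; python3 -c "
from h import *
print(proj('top',[.5,0,0]),proj('side',[.5,0,0]))"
```

```text
[182.95239631 217.67931993] [249.099673   177.71609579]
```

View pics/top0.png

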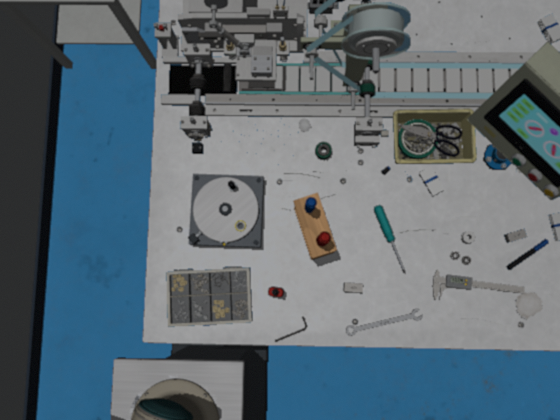

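View pics/side0.png

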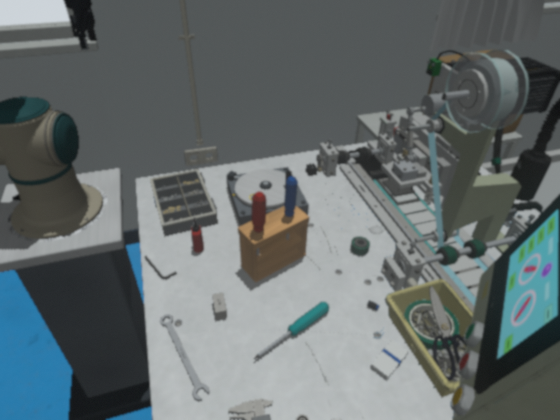

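Candidates for the blue screwdriver: blue handle in the stand (top 312,203; side 291,195), red in the stand (324,239), turquoise lying on the table (385,222), and a blue-black pen (527,254). I choose the blue handle in the stand. A close crop will confirm it.

Run:
```python
from h import *
im=cv2.imread('pics/top0.png')[165:275,180:350]
cv2.imwrite('pics/c0.png',cv2.resize(im,None,fx=4.7,fy=4.7,interpolation=cv2.INTER_CUBIC))
```

```text
(no output)
```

View pics/c0.png

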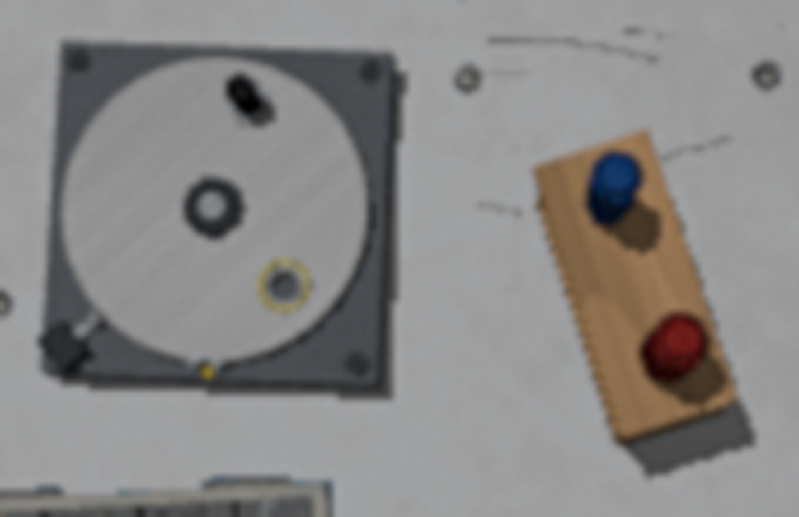

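Crop: dial disc centred at (215,209), post top at (239,87), aperture at (285,285), yellow mark at (207,372), detent block at (66,347). Stand top corners are at (534,167), (648,131), (737,402) and (618,440), with the blue handle top at (617,175) and the red at (683,340). The blue screwdriver stands at the stand's far end, upright, so the choice is confirmed.

```bash
cat >> h.py <<'E'
def cw(U,V,z,n='top',s=4.7,o=(180,165)): return world(n,(U+.5)/s-.5+o[0],(V+.5)/s-.5+o[1],z=z)
E
python3 - <<'E'
from h import *
np.set_printoptions(precision=4,suppress=True)
C=cw(215.5,209,.046);A=cw(285,285,.046);P=cw(239,87,.091);Y=cw(207,372,.034);D=cw(66,347,.05)
for n,x in(('C',C),('A',A),('P',P),('Y',Y),('D',D)):
    d=x-C; print(n,x,'r',np.hypot(d[0],d[1]),'ang',np.arctan2(d[1],d[0]))
cs=[cw(*c,.115) for c in((534,167),(648,131),(737,402),(618,440))]
print('stand',np.mean(cs,0),[np.linalg.norm(cs[i]-cs[(i+1)%4]) for i in range(4)])
print('stand axis',np.arctan2(*(cs[0]+cs[1]-cs[2]-cs[3])[[1,0]]))
print('blue top',cw(617,175,.211),'red',cw(683,340,.211))
base=[cw(*c,.034) for c in((62,42),(392,54),(385,390),(45,370))]
print('base',np.mean(base,0),[np.linalg.norm(base[i]-base[(i+1)%4]) for i in range(4)])
e=base[0]+base[1]-base[2]-base[3];print('base+x ang',np.arctan2(e[1],e[0]))
# heights from side depth/top depth
d=np.load('pics/top0.npy')
for n,u,v in(('dial',215,195),('blue',311,202),('red',325,237),('stand',316,220),('post',231,183),('bottle',276,292),('block',352,287),('roller',323,151)):print(n,world('top',u,v,d=d[v,u]))
# blue handle direction & points in side view
p=cv2.imread('pics/side0.png').astype(int);ds=np.load('pics/side0.npy')
m=(p[:,:,0]>p[:,:,2]+40)&(p[:,:,0]>p[:,:,1]+25); m[:, :270]=0;m[:,310:]=0;m[:165]=0;m[230:]=0
v,u=np.nonzero(m); print(len(u),u.min(),u.max(),v.min(),v.max())
pts=np.array([world('side',a,b,d=ds[b,a]) for a,b in zip(u,v)])
for z in np.arange(.12,.21,.015):
    k=abs(pts[:,2]-z)<.0075; print(z,k.sum(),np.median(pts[k],0))
E
```

```text
C [ 0.5171 -0.113   0.046 ] r 0.0 ang 0.0
A [ 0.4781 -0.1503  0.046 ] r 0.05395122100999731 ang -2.3803193328040075
P [ 0.5732 -0.1291  0.091 ] r 0.05829380774505085 ang -0.2785984560979525
Y [ 0.4334 -0.1097  0.034 ] r 0.08381111237375558 ang 3.10166985877438
D [ 0.444  -0.0388  0.05  ] r 0.10422659821750159 ang 2.3491653987798147
stand [ 0.4738 -0.3281  0.115 ] [np.float64(0.0587250005245014), np.float64(0.13950050970419844), np.float64(0.0604578742346006), np.float64(0.13959656370687376)]
stand axis 0.31665858911664346
blue top [ 0.5128 -0.3171  0.211 ] red [ 0.4384 -0.3475  0.211 ]
base [ 0.5169 -0.1142  0.034 ] [np.float64(0.17478941817871887), np.float64(0.17688896258588924), np.float64(0.17726340190331097), np.float64(0.17357585837462125)]
base+x ang -0.004550648899104806
dial [ 0.5515 -0.0863  0.0464]
blue [ 0.5128 -0.3174  0.2085]
red [ 0.4385 -0.3477  0.2094]
stand [ 0.4861 -0.3316  0.1089]
post [ 0.5732 -0.1306  0.0927]
bottle [ 0.32   -0.2416  0.0828]
block [ 0.3344 -0.4225  0.0267]
roller [ 0.6753 -0.351   0.0031]
66 287 295 176 184
0.12 0 [nan nan nan]
0.135 0 [nan nan nan]
0.15000000000000002 0 [nan nan nan]
0.16500000000000004 0 [nan nan nan]
0.18000000000000005 0 [nan nan nan]
0.19500000000000006 0 [nan nan nan]
  return _methods._mean(a, axis=axis, dtype=dtype,
  ret = um.true_divide(
```

Measurements agree with the given sizes: post radius 58.3 mm, aperture 54 mm, base about 176 mm. Both the aperture and the post give a dial angle of about 0.77. The stand is 59x140 mm at yaw 0.317, and the blue screwdriver is almost upright. Next: check the obstacles along the path and compute the move to the post.

```bash
cat >> h.py <<'E'
def go(target,yaw=None):
    """tool-axes shift (cm) and turn (rad) to TCP target; yaw=world angle of jaw axis"""
    o=env.observe();R=Rot.from_quat(o['tool_rot']).as_matrix()
    d=R.T@(np.array(target)-o['ee_pos'])*100; ya=np.arctan2(R[1,1],R[0,1])
    print('clock',o['clock'],'pos',o['ee_pos'].round(4),'yaw',ya.round(3),'tilt',np.degrees(np.arccos(-R[2,2])).round(2),'F',o['force'].round(1),'w',round(o['grip_width'],4),'q',o['joint_positions'].round(2))
    print('shift cm',d.round(2), 'turn', None if yaw is None else round(ya-yaw,3))
E
python3 - <<'E'
from h import *
d=np.load('pics/top0.npy');v,u=np.mgrid[0:420:3,0:560:3]
P=np.array([world('top',a,b,d=d[b,a]) for a,b in zip(u.ravel(),v.ravel()) if d[b,a]>0])
k=(P[:,2]>.1)&(P[:,0]<.72)&(P[:,0]>.2)&(P[:,1]>-.45)
for p in P[k]: print(p.round(2),end=' ')
print()
go([.5732,-.130,.15],1.292)
E
```

```text
Traceback (most recent call last):
  File "h.py", line 7, in world
    m=env.camera_model(n);K=np.array(m['camera_matrix']);R=Rot.from_quat(m['rotation']).as_matrix();e=np.array(m['eye'])
ValueError: time passes only in moves, steps and waits
```

Run:
```python
from h import *
m=env.camera_model('top');K=m['camera_matrix'];R=Rot.from_quat(m['rotation']).as_matrix()
d=np.load('pics/top0.npy');v,u=np.mgrid[0:420:4,0:560:4];v=v.ravel();u=u.ravel()
P=(R@np.linalg.solve(K,np.stack([u,v,1+0*u]))*d[v,u]).T+m['eye']
k=(d[v,u]>0)&(P[:,2]>.1)&(P[:,0]<.72)&(P[:,0]>.2)&(P[:,1]>-.45)
for p in P[k]: print(p.round(2),end=' ')
print()
go([.5732,-.130,.15],1.292)
```

```text
[ 0.54 -0.31  0.12] [ 0.54 -0.32  0.11] [ 0.54 -0.33  0.12] [ 0.53 -0.28  0.11] [ 0.53 -0.29  0.11] [ 0.53 -0.3   0.11] [ 0.52 -0.31  0.21] [ 0.52 -0.32  0.21] [ 0.52 -0.33  0.2 ] [ 0.53 -0.34  0.11] [ 0.52 -0.29  0.11] [ 0.52 -0.29  0.12] [ 0.52 -0.3   0.12] [ 0.51 -0.31  0.21] [ 0.51 -0.32  0.21] [ 0.51 -0.33  0.2 ] [ 0.52 -0.34  0.11] [ 0.51 -0.29  0.12] [ 0.51 -0.29  0.12] [ 0.51 -0.3   0.11] [ 0.5  -0.31  0.18] [ 0.5  -0.32  0.19] [ 0.51 -0.33  0.12] [ 0.51 -0.34  0.11] [ 0.5  -0.29  0.11] [ 0.5  -0.3   0.12] [ 0.5  -0.31  0.12] [ 0.5  -0.32  0.11] [ 0.5  -0.33  0.12] [ 0.5  -0.34  0.11] [ 0.5  -0.35  0.11] [ 0.49 -0.29  0.12] [ 0.49 -0.3   0.12] [ 0.49 -0.31  0.12] [ 0.49 -0.32  0.11] [ 0.49 -0.33  0.12] [ 0.5  -0.34  0.11] [ 0.5  -0.35  0.11] [ 0.48 -0.29  0.12] [ 0.48 -0.3   0.12] [ 0.49 -0.31  0.12] [ 0.49 -0.32  0.12] [ 0.49 -0.33  0.11] [ 0.49 -0.34  0.11] [ 0.49 -0.35  0.12] [ 0.48 -0.3   0.12] [ 0.48 -0.31  0.11] [ 0.48 -0.32  0.12] [ 0.48 -0.33  0.11] [ 0.48 -0.34  0.12] [ 0.48 -0.35  0.12] [ 0.48 -0.36  0.12] [ 0.47 -0.3   0.12] [ 0.47 -0.31  0.11] [ 0.47 -0.32  0.11] 
[... 385 characters left out ...]
4 -0.32  0.12] [ 0.44 -0.33  0.15] [ 0.43 -0.34  0.2 ] [ 0.43 -0.35  0.21] [ 0.43 -0.35  0.2 ] [ 0.44 -0.37  0.11] [ 0.43 -0.31  0.11] [ 0.43 -0.32  0.11] [ 0.43 -0.33  0.11] [ 0.43 -0.34  0.16] [ 0.43 -0.35  0.19] [ 0.43 -0.36  0.11] [ 0.43 -0.37  0.12] [ 0.42 -0.32  0.11] [ 0.42 -0.33  0.11] [ 0.42 -0.34  0.11] [ 0.42 -0.35  0.12] [ 0.42 -0.36  0.11] [ 0.42 -0.37  0.11] [ 0.42 -0.38  0.11] [ 0.41 -0.32  0.12] [ 0.41 -0.33  0.11] [ 0.41 -0.34  0.12] [ 0.41 -0.35  0.12] [ 0.41 -0.36  0.11] [ 0.4  -0.32  0.12] [ 0.4  -0.33  0.11] 
clock 0.1 pos [0.1159 0.5118 0.2306] yaw 1.348 tilt 0.08 F [0.6 0.2 0.2] w 0.0857 q [ 1.28  0.05  1.4   0.    1.69 -0.07]
shift cm [-58.78 -52.47   8.12] turn 0.056
```

Request:
{"fn": "drive_tool", "kwargs": {"rows": [[-2.9,-2.6,0,0,0],[-2.9,-2.6,0,0,0],[-2.9,-2.6,0,0,0],[-2.9,-2.6,0,0,0],[-2.9,-2.6,0,0,0],[-2.9,-2.6,0,0,0],[-2.9,-2.6,0,0,0],[-2.9,-2.6,0,0,0],[-2.9,-2.6,0,0,0],[-2.9,-2.6,0,0,0],[-2.9,-2.6,0,0,0],[-2.9,-2.6,0,0,0]]}}

```text
clock: 1.3
ee_pos: [0.387, 0.1293, 0.2311]
tool_rot: [0.111, 0.994, 0.0, -0.0]
force: [0.2, 1.0, -0.3]
grip_width: 0.0854
```

Request:
{"fn": "drive_tool", "kwargs": {"rows": [[-2.9,-2.6,0,0,0],[-2.9,-2.6,0,0,0],[-2.9,-2.6,0,0,0],[-2.9,-2.6,1,0,0],[-2.9,-2.6,1,0,0],[-2.9,-2.6,1,0,0],[-2.9,-2.6,1,0.05,0],[0,0,0,0,0]]}}

```text
clock: 2.1
ee_pos: [0.5444, -0.0946, 0.1877]
tool_rot: [0.138, 0.99, -0.0, -0.003]
force: [0.4, 0.3, -0.6]
grip_width: 0.0852
```

```bash
python3 -c "
from h import *
go([.5732,-.130,.06],1.292)"
```

```text
clock 2.1 pos [ 0.5444 -0.0946  0.1877] yaw 1.293 tilt 0.3 F [ 0.4  0.3 -0.6] w 0.0852 q [-0.24  0.15  1.38 -0.    1.61 -1.53]
shift cm [-3.8  -2.6  12.75] turn 0.001
```

Request:
{"fn": "drive_tool", "kwargs": {"rows": [[-1.9,-1.3,2,0,0],[-1.9,-1.3,2,0,0],[0,0,2,0,0],[0,0,0,0,0],[0,0,0,0,0]]}}

```text
clock: 2.6
ee_pos: [0.5735, -0.1262, 0.1316]
tool_rot: [0.136, 0.991, 0.0, -0.0]
force: [-0.4, -0.5, 0.5]
grip_width: 0.0854
```

```bash
python3 -c "
from h import *
go([.5732,-.130,.06],1.292)
snap('top','t1')
im=cv2.imread('pics/t1.png')[140:260,160:340]
cv2.imwrite('pics/c1.png',cv2.resize(im,None,fx=4,fy=4,interpolation=cv2.INTER_CUBIC))"
```

```text
clock 2.6 pos [ 0.5735 -0.1262  0.1316] yaw 1.299 tilt 0.04 F [-0.4 -0.5  0.5] w 0.0854 q [-0.28  0.28  1.35  0.    1.52 -1.58]
shift cm [-0.07 -0.38  7.16] turn 0.007
```

Request:
{"fn": "drive_tool", "kwargs": {"rows": [[0,-0.3,1.5,0,0],[0,0,1.5,0,0],[0,0,1.5,0,0],[0,0,1.5,0,0],[0,0,1,0,0],[0,0,0,0,0],[0,0,0,0,100],[0,0,0,0,140],[0,0,0,0,170],[0,0,0,0,190],[0,0,0,0,210],[0,0,0,0,210]], "squeeze": 20}}

```text
clock: 3.85
ee_pos: [0.5733, -0.1297, 0.0618]
tool_rot: [0.136, 0.991, 0.0, 0.0]
force: [-0.5, 0.6, 2.9]
grip_width: 0.0152
```

Request:
{"fn": "drive_tool", "kwargs": {"rows": [[0,0,0,0,230],[0,0,0,0,230],[0,0,0,0,230]]}}

```text
clock: 4.15
ee_pos: [0.5733, -0.1297, 0.0618]
tool_rot: [0.136, 0.991, 0.0, 0.0]
force: [-0.3, 0.8, 4.7]
grip_width: 0.0152
```

```bash
python3 -c "
from h import *
go([.5732,-.130,.06],1.292)
snap('side','s1');snap('top','t2')
a=cv2.imread('pics/s1.png')[120:260,200:390];b=cv2.imread('pics/t2.png')[140:280,160:350]
cv2.imwrite('pics/c1.png',cv2.resize(np.vstack([a,b]),None,fx=2.1*1.0,fy=2.1,interpolation=cv2.INTER_CUBIC))"
```

```text
clock 4.15 pos [ 0.5733 -0.1297  0.0618] yaw 1.298 tilt 0.05 F [-0.3  0.8  4.7] w 0.0152 q [-0.29  0.34  1.42  0.    1.38 -1.58]
shift cm [-0.   -0.03  0.18] turn 0.006
```

View pics/c1.png

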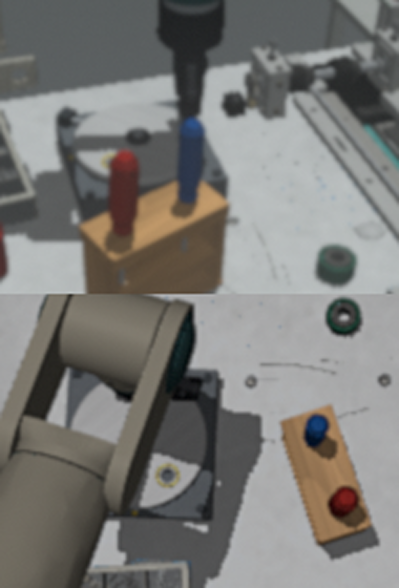

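The grip width of 15.2 mm matches the post (the view shows the gripper over it, the aperture still at right-front, nothing disturbed). Turn the dial 0.77 clockwise.

Request:
{"fn": "drive_tool", "kwargs": {"rows": [[0.014,-0.406,0,0.07,230],[0.014,-0.406,0,0.07,230],[0.014,-0.406,0,0.07,230],[0.014,-0.406,0,0.07,230],[0.014,-0.406,0,0.07,230],[0.014,-0.406,0,0.07,230],[0.014,-0.406,0,0.07,230],[0.014,-0.406,0,0.07,230],[0.014,-0.406,0,0.07,230],[0.014,-0.406,0,0.07,230],[0.014,-0.406,0,0.07,230],[0,0,0,0,230]]}}

```text
clock: 5.45
ee_pos: [0.5457, -0.1626, 0.0616]
tool_rot: [0.499, 0.867, 0.001, -0.002]
force: [-4.1, 7.8, 9.4]
grip_width: 0.0153
```

```bash
python3 -c "
from h import *
go([.5456,-.164,.06],.52)
o=env.observe();p=o['ee_pos']-[.517,-.1135,0];print(np.hypot(*p[:2]),np.arctan2(p[1],p[0]))"
```

```text
clock 5.45 pos [ 0.5457 -0.1626  0.0616] yaw 0.527 tilt 0.21 F [-4.1  7.8  9.4] w 0.0153 q [-0.36  0.3   1.47  0.    1.38 -0.88]
shift cm [-0.12 -0.08  0.16] turn 0.007
0.05684347853273127 -1.042053916668508
```

Request:
{"fn": "drive_tool", "kwargs": {"rows": [[0,0,0,0,150],[0,0,0,0,80],[0,0,0,0,0],[0,0,0,0,0],[0,0,-2,0,0],[0,0,-3,0,0],[0,0,-3,-0.13,0],[0,0,-4,-0.13,0],[0,0,-4,-0.13,0],[0,0,0,-0.13,0],[0,0,0,-0.13,0],[0,0,0,-0.13,0]]}}

```text
clock: 6.65
ee_pos: [0.5464, -0.1644, 0.2214]
tool_rot: [0.128, 0.992, -0.0, 0.0]
force: [-0.4, -0.6, -0.5]
grip_width: 0.0853
```

```bash
python3 -c "
from h import *
go([.5122,-.3162,.26],1.887)"
```

```text
clock 6.65 pos [ 0.5464 -0.1644  0.2214] yaw 1.313 tilt 0.02 F [-0.4 -0.6 -0.5] w 0.0853 q [-0.36  0.18  1.28 -0.    1.68 -1.67]
shift cm [ -0.57 -15.55  -3.86] turn -0.574
```

Request:
{"fn": "drive_tool", "kwargs": {"rows": [[0,0,-2,-0.143,0],[0,0,-2,-0.143,0],[0,0,0,-0.143,0],[0,0,0,-0.143,0],[0,0,0,0,0]]}}

```text
clock: 7.15
ee_pos: [0.5464, -0.1643, 0.2612]
tool_rot: [-0.155, 0.988, 0.0, -0.0]
force: [1.1, 0.4, 0.1]
grip_width: 0.0852
```

```bash
python3 -c "
from h import *
go([.5122,-.3162,.26],1.887)"
```

```text
clock 7.15 pos [ 0.5464 -0.1643  0.2612] yaw 1.881 tilt 0.0 F [1.1 0.4 0.1] w 0.0852 q [-0.36  0.18  1.21 -0.    1.76 -2.24]
shift cm [  7.89 -13.42   0.12] turn -0.006
```

Request:
{"fn": "drive_tool", "kwargs": {"rows": [[2,-3.4,0,0,0],[2,-3.4,0,0,0],[2,-3.3,0,0,0],[1.9,-3.3,0,0,0],[0,0,0,0,0],[0,0,0,0,0],[0,0,0,0,0]]}}

```text
clock: 7.85
ee_pos: [0.5121, -0.3152, 0.2612]
tool_rot: [-0.153, 0.988, 0.0, 0.0]
force: [0.6, 1.5, -0.2]
grip_width: 0.0853
```

```bash
python3 -c "
from h import *
go([.5122,-.3162,.15],1.887)
snap('side','s3');snap('top','t3')
a=cv2.imread('pics/s3.png')[60:260,180:380];b=cv2.imread('pics/t3.png')[150:270,170:370]
cv2.imwrite('pics/c3.png',np.hstack([cv2.resize(a,(400,400),interpolation=2),cv2.resize(b,(400,240),interpolation=2)[:,:] if 0 else cv2.copyMakeBorder(cv2.resize(b,(400,240),interpolation=2),0,160,0,0,0)]))"
```

```text
clock 7.85 pos [ 0.5121 -0.3152  0.2612] yaw 1.879 tilt 0.03 F [ 0.6  1.5 -0.2] w 0.0853 q [-0.61  0.27  1.1   0.    1.77 -2.49]
shift cm [ 0.03 -0.1  11.12] turn -0.008
```

View pics/c3.png

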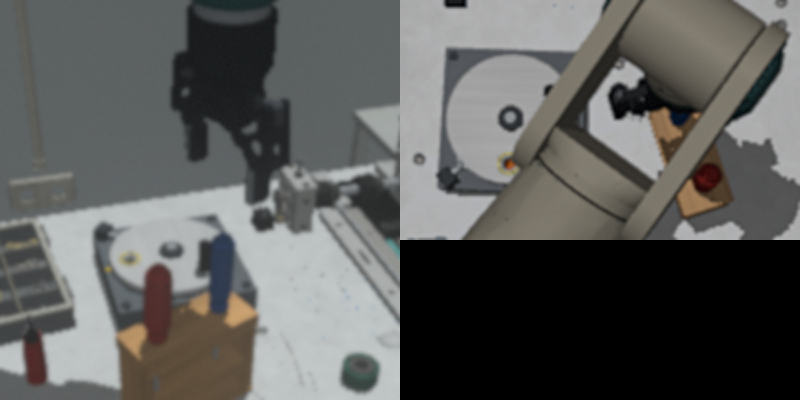

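The orange button shows in the yellow ring at (508,163), so the dial is in its detent. The gripper hangs over the blue handle. Descend and grip.

Request:
{"fn": "drive_tool", "kwargs": {"rows": [[0,-0.1,2,0,0],[0,0,2,0,0],[0,0,2,0,0],[0,0,2,0,0],[0,0,1.6,0,0],[0,0,1.6,0,0],[0,0,0,0,0],[0,0,0,0,80],[0,0,0,0,130],[0,0,0,0,160],[0,0,0,0,180],[0,0,0,0,200]], "squeeze": 20}}

```text
clock: 9.15
ee_pos: [0.5123, -0.3163, 0.1498]
tool_rot: [-0.154, 0.988, 0.0, 0.0]
force: [-1.1, 2.7, 2.8]
grip_width: 0.0232
```

Request:
{"fn": "drive_tool", "kwargs": {"rows": [[0,0,0,0,220],[0,0,0,0,220],[0,0,0,0,220],[0,0,0,0,220]], "squeeze": 60}}

```text
clock: 9.55
ee_pos: [0.5123, -0.3164, 0.1497]
tool_rot: [-0.154, 0.988, 0.0, 0.0]
force: [-1.0, 4.7, 4.4]
grip_width: 0.0229
```

```bash
python3 -c "
from h import *
go([.5122,-.3162,.15],1.887)"
```

```text
clock 9.55 pos [ 0.5123 -0.3164  0.1497] yaw 1.88 tilt 0.05 F [-1.   4.7  4.4] w 0.0229 q [-0.61  0.31  1.28  0.    1.56 -2.5 ]
shift cm [ 0.    0.02 -0.03] turn -0.007
```

Request:
{"fn": "drive_tool", "kwargs": {"rows": [[0,0,-0.5,0,220],[0,0,-1,0,220],[0,0,-1.5,0,220],[0,0,-1.5,0,220],[0,0,-1.5,0,220],[0,0,-1.5,0,220],[0,0,-1.5,0,220],[0,0,-1.5,0,220],[0,0,-0.5,0,220],[0,0,0,0,220]]}}

```text
clock: 10.55
ee_pos: [0.5125, -0.3173, 0.2607]
tool_rot: [-0.154, 0.988, -0.001, 0.001]
force: [-0.6, 0.2, -1.4]
grip_width: 0.0228
```

```bash
python3 -c "
from h import *
go([.465,-.12,.26],1.887)"
```

```text
clock 10.55 pos [ 0.5125 -0.3173  0.2607] yaw 1.88 tilt 0.15 F [-0.6  0.2 -1.4] w 0.0228 q [-0.62  0.27  1.1  -0.    1.77 -2.5 ]
shift cm [-1.48 20.24  0.03] turn -0.007
```

Request:
{"fn": "drive_tool", "kwargs": {"rows": [[-0.3,2.8,0,0,220],[-0.3,2.8,0,0,220],[-0.3,2.8,0,0,220],[-0.2,2.8,0,0,220],[0,0,0,0,220],[0,0,0,0,220],[0,0,0,0,220]]}}

```text
clock: 11.25
ee_pos: [0.4885, -0.2074, 0.2588]
tool_rot: [-0.154, 0.988, 0.0, -0.0]
force: [-0.4, -0.2, -0.7]
grip_width: 0.0224
```

```bash
python3 -c "
from h import *
go([.465,-.12,.26],1.887)
snap('side','s4');snap('top','t4')
a=cv2.imread('pics/s4.png')[100:240,180:320];b=cv2.imread('pics/t4.png')[165:275,170:290]
h=np.zeros((520,800,3),np.uint8)
h[:400,:400]=cv2.resize(a,(400,400),interpolation=2);h[:367,400:]=cv2.resize(b,(400,367),interpolation=2)
cv2.imwrite('pics/c4.png',h)"
```

```text
clock 11.25 pos [ 0.4885 -0.2074  0.2588] yaw 1.879 tilt 0.04 F [-0.4 -0.2 -0.7] w 0.0224 q [-0.47  0.06  1.33 -0.    1.74 -2.35]
shift cm [-0.41  9.04 -0.12] turn -0.008
```

View pics/c4.png

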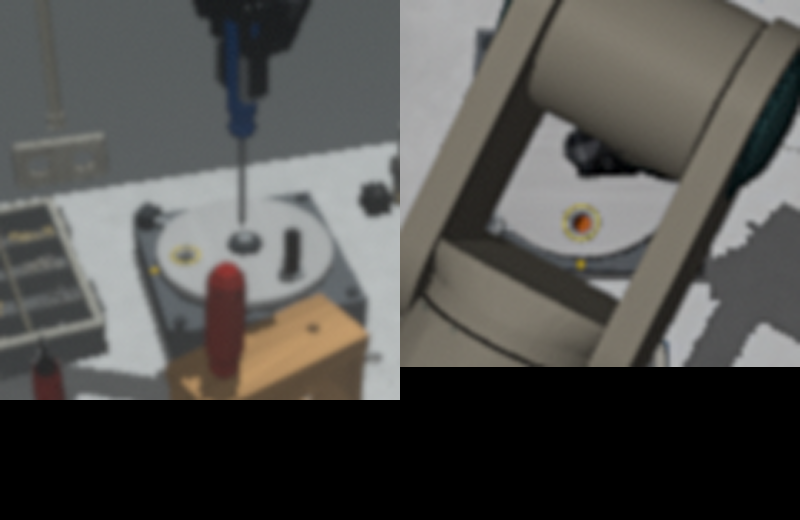

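Side crop: blue screwdriver held with the blade tip near (242,223), red still upright, aperture at (185,255). Top crop: yellow ring at (581,222) with the orange button in it.

```bash
python3 -c "
from h import *
np.set_printoptions(precision=4,suppress=True)
A=cw(181,222,.046,s=400/120,o=(170,165));print('A top',A,'mark',cw(181,264,.034,s=400/120,o=(170,165)));print('A side',cw(185,255,.046,'side',400/140,(180,100)))
C=np.array([.517,-.1135,.046]);d=A-C;print(np.hypot(*d[:2]),np.arctan2(d[1],d[0]))
s=400/140
T=env.observe()['ee_pos']
for l in(.1187,.0347,.0):
  q=proj('side',T-[0,0,l]);print(l,(q-[180,100]+.5)*s-.5)
# refine ring by colour
p=cv2.imread('pics/t4.png').astype(int);m=(p[:,:,2]-p[:,:,0]>40);m[:220]=0;m[241:]=0;m[:,:215]=0;m[:,235:]=0
v,u=np.nonzero(m);print(list(zip(u,v)))
print(world('top',(u.min()+u.max())/2,(v.min()+v.max())/2,z=.046))
# orange
"
```

```text
A top [ 0.4629 -0.1111  0.046 ] mark [ 0.4332 -0.1104  0.034 ]
A side [ 0.4617 -0.1085  0.046 ]
0.05417811009524791 3.0972629480625566
0.1187 [243.459  225.8094]
0.0347 [242.5952 133.5638]
0.0 [242.2072  92.1278]
[(np.int64(223), np.int64(226)), (np.int64(224), np.int64(226)), (np.int64(225), np.int64(226)), (np.int64(221), np.int64(227)), (np.int64(220), np.int64(228)), (np.int64(219), np.int64(230)), (np.int64(224), np.int64(230)), (np.int64(225), np.int64(230)), (np.int64(226), np.int64(230)), (np.int64(229), np.int64(230)), (np.int64(219), np.int64(231)), (np.int64(223), np.int64(231)), (np.int64(224), np.int64(231)), (np.int64(225), np.int64(231)), (np.int64(226), np.int64(231)), (np.int64(227), np.int64(231)), (np.int64(229), np.int64(231)), (np.int64(219), np.int64(232)), (np.int64(223), np.int64(232)), (np.int64(224), np.int64(232)), (np.int64(225), np.int64(232)), (np.int64(226), np.int64(232)), (np.int64(227), np.int64(232)), (np.int64(229), np.int64(232)), (np.int64(219), np.int64(233)), (np.int64(223), np.int64(233)), (np.int64(224), np.int64(233)), (np.int64(225), np.int64(233)), (np.int64(226), np.int64(233)), (np.int64(220), np.int64(234)), (np.int64(224), np.int64(234)), (np.int64(225), np.int64(234)), (np.int64(220), np.int64(235)), (np.int64(221), np.int64(235)), (np.int64(227), np.int64(235)), (np.int64(222), np.int64(236)), (np.int64(223), np.int64(236)), (np.int64(224), np.int64(236)), (np.int64(225), np.int64(236)), (np.int64(226), np.int64(236))]
[ 0.4635 -0.1112  0.046 ]
```

```bash
python3 -c "
from h import *
np.set_printoptions(precision=4,suppress=True)
P=cw(292,233,.091,'side',400/140,(180,100));d=P-[.517,-.1135,.091];print('post',P,np.hypot(*d[:2]),np.arctan2(d[1],d[0]))
b=[cw(*c,.034) for c in((62,42),(392,54),(385,375),(45,370))]
for i in range(4):
  e=b[(i+1)%4]-b[i];print(np.linalg.norm(e),(np.arctan2(e[1],e[0])+np.pi/4)%(np.pi/2)-np.pi/4)
im=cv2.imread('pics/top0.png')
h=np.zeros((540,800,3),np.uint8)
h[:]=cv2.resize(im[168:258,180:180+133],(800,540),interpolation=2)
cv2.imwrite('pics/c5.png',h)
"
```

```text
post [ 0.5441 -0.1628  0.091 ] 0.0562283287368633 -1.0682586992551075
0.17478941817871887 -0.0243523088187636
0.1691244040672256 0.001215522393866575
0.17692249641519112 0.001041074052945401
0.17357585837462125 -0.0114029472528967
```

View pics/c5.png

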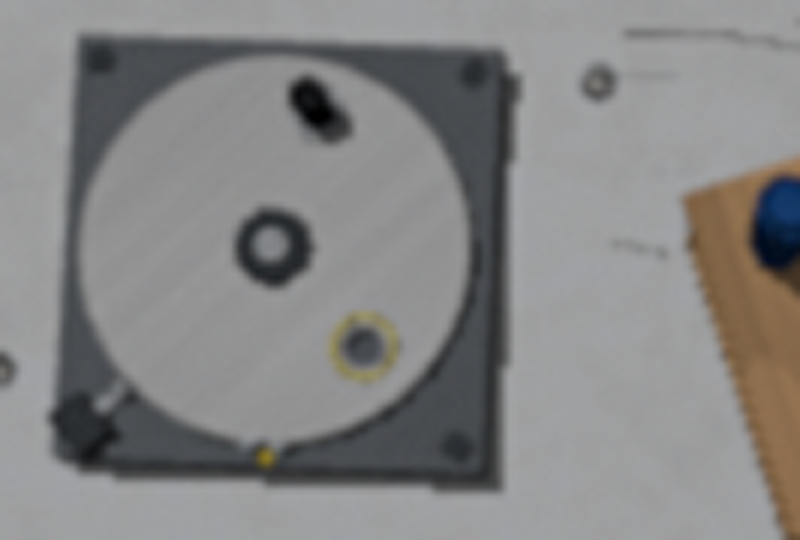

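```bash
python3 -c "
from h import *
np.set_printoptions(precision=4,suppress=True)
f=lambda c,z:cw(*c,z,s=6.01,o=(180,168))
s=[f(c,.034) for c in((100,58),(474,73),(457,445))]
b=[f(c,.034) for c in((80,37),(503,50),(490,475),(57,455))]
an=lambda e:(np.arctan2(e[1],e[0])+np.pi/4)%(np.pi/2)-np.pi/4
print('screws',an(s[1]-s[0]),an(s[2]-s[1]),an(s[2]-s[0]-0)-0, 'ctr',(s[0]+s[2])/2,np.linalg.norm(s[1]-s[0]),np.linalg.norm(s[2]-s[1]))
e=s[2]-s[0];print('diag',np.arctan2(e[1],e[0])+np.pi*3/4)
print('edges',[an(b[(i+1)%4]-b[i]) for i in range(4)],'ctr',np.mean(b,0))
C=(s[0]+s[2])/2
for n,c,z in(('A0',(364,347),.046),('mark',(265,457),.034),('det',(84,424),.05)):
  d=f(c,z)-C;print(n,np.hypot(*d[:2]),np.arctan2(d[1],d[0]))
d=cw(181,222,.046,s=400/120,o=(170,165))-C;print('A4',np.arctan2(d[1],d[0]))
"
```

```text
screws -0.027930701500349375 -0.02122623665209078 0.7655173649169456 ctr [ 0.5186 -0.1119  0.034 ] 0.1548169206780867 0.153359460023454
diag -0.019880798480502726
edges [np.float64(-0.018651286497585184), np.float64(-0.007485418780250441), np.float64(-0.030254287677256908), np.float64(-0.01457844131852526)] ctr [ 0.5175 -0.1141  0.034 ]
A0 0.055814958928178296 -2.389017343836247
mark 0.08494235293261192 3.1165364818754964
det 0.10411735034742778 2.3605560394950107
A4 3.1276170726838584
```

The dial's aperture angle matches the base yaw (about -0.02) within measurement error, and the dial moved a further 0.03-0.05 after release, so it clicked in. Now move above the hole.

```bash
python3 -c "
from h import *
go([.463,-.1115,.22])"
```

```text
clock 11.35 pos [ 0.4885 -0.2075  0.2588] yaw 1.879 tilt 0.04 F [-0.5 -0.3 -0.7] w 0.0225 q [-0.47  0.06  1.33 -0.    1.74 -2.35]
shift cm [-0.48  9.92  3.88] turn None
```

Request:
{"fn": "drive_tool", "kwargs": {"rows": [[-0.12,2.5,0,0,220],[-0.12,2.5,0,0,220],[-0.12,2.5,0,0,220],[-0.12,2.4,0,0,220],[0,0,2,0,220],[0,0,2,0,220],[0,0,2,0,220],[0,0,1.4,0,220],[0,0,0,0,220],[0,0,0,0,220]]}}

```text
clock: 12.35
ee_pos: [0.4633, -0.1113, 0.1858]
tool_rot: [-0.154, 0.988, -0.0, 0.0]
force: [0.0, 0.7, 0.6]
grip_width: 0.0226
```

```bash
python3 -c "
from h import *
go([.463,-.1115,.14])
snap('side','s6')
a=cv2.imread('pics/s6.png')[140:220,200:320]
cv2.imwrite('pics/c6.png',cv2.resize(a,None,fx=6,fy=6,interpolation=2))
for l in(.1187,.0347):
  q=proj('side',env.observe()['ee_pos']-[0,0,l]);print(l,(q-[200,140]+.5)*6-.5)
print((proj('side',[.463,-.1115,.046])-[200,140]+.5)*6-.5)"
```

```text
clock 12.35 pos [ 0.4633 -0.1113  0.1858] yaw 1.88 tilt 0.02 F [0.  0.7 0.6] w 0.0226 q [-0.31 -0.07  1.61  0.    1.6  -2.19]
shift cm [ 0.03 -0.01  4.58] turn None
0.1187 [272.93935128 257.99389495]
0.0347 [264.96620614  87.27347526]
[273.81295399 299.62053424]
```

View pics/c6.png

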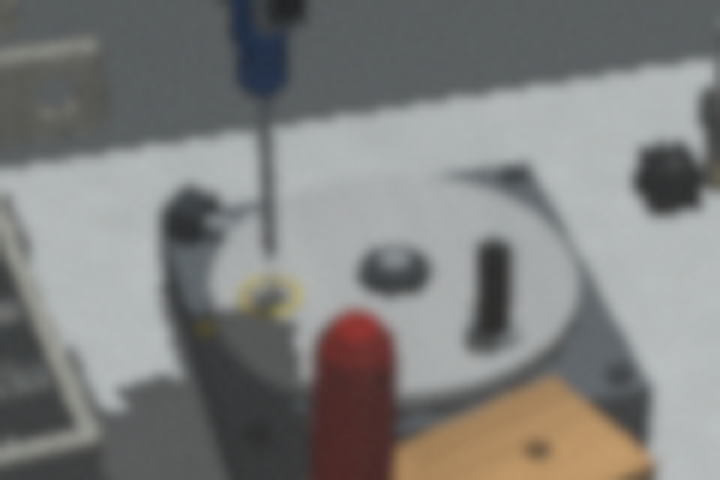

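The tip at (269,252) stands straight above the ring centre at (270,297), with the same calibration offset on both. Descend.

Request:
{"fn": "drive_tool", "kwargs": {"rows": [[0,0,0.8,0,220],[0,0,0.8,0,220],[0,0,0.8,0,220],[0,0,0.8,0,220],[0,0,0,0,220],[0,0,0,0,220]], "squeeze": 80}}

```text
clock: 13.0
ee_pos: [0.463, -0.111, 0.1531]
tool_rot: [-0.154, 0.988, 0.0, -0.0]
force: [0.1, 0.7, -0.6]
grip_width: 0.0224
```

Request:
{"fn": "drive_tool", "kwargs": {"rows": [[0,0,0.4,0,220],[0,0,0.4,0,220],[0,0,0.2,0,220],[0,0,0,0,220],[0,0,0,0,220]]}}

```text
clock: 13.5
ee_pos: [0.4633, -0.1111, 0.1439]
tool_rot: [-0.154, 0.988, -0.0, 0.001]
force: [0.3, -0.4, 4.1]
grip_width: 0.0225
```

Request:
{"fn": "drive_tool", "kwargs": {"rows": [[0,0,0.2,0,220],[0,0,0.2,0,220],[0,0,0,0,220],[0,0,0,0,220]]}}

```text
clock: 13.9
ee_pos: [0.4635, -0.1111, 0.1402]
tool_rot: [-0.154, 0.988, -0.0, 0.001]
force: [-0.6, 0.6, 7.7]
grip_width: 0.0221
```

Request:
{"fn": "drive_tool", "kwargs": {"rows": [[0,0,0.1,0,220],[0,0,0,0,220],[0,0,0,0,220]]}}

```text
clock: 14.2
ee_pos: [0.4638, -0.1111, 0.1401]
tool_rot: [-0.154, 0.988, -0.001, 0.001]
force: [-1.5, 0.5, 11.9]
grip_width: 0.0223
```

The force rose to 11.9 N with no further travel, so the button is bottomed. Final check with one picture.

```bash
python3 -c "
from h import *
snap('side','s7')
go([.463,-.1115,.14])
a=cv2.imread('pics/s7.png')[120:330,140:390]
cv2.imwrite('pics/c7.png',cv2.resize(a,None,fx=2.8,fy=2.8,interpolation=2))"
```

```text
clock 14.25 pos [ 0.4638 -0.1111  0.1401] yaw 1.88 tilt 0.17 F [-1.   1.3 12.5] w 0.0224 q [-0.31 -0.04  1.67  0.    1.5  -2.19]
shift cm [ 0.09 -0.01  0.01] turn None
```

View pics/c7.png

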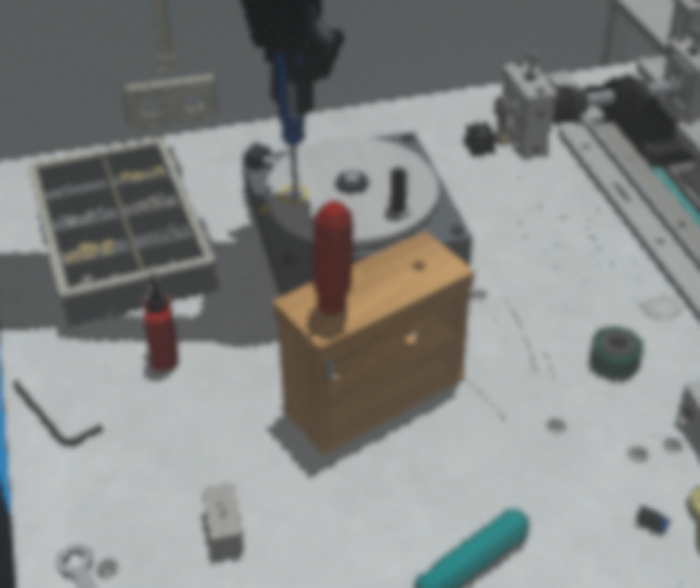

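The blade is down in the ringed hole at (293,195). The red screwdriver, bottle, roller and block all stand undisturbed, and the force is steady at 12.5 N.

```bash
python3 -c "
from cell import env
print(env.job_done())"
```

```text
the job is handed in; nothing more can be done
None
```

The job is handed in at about 14.3 s, with the arm still gripping the blue screwdriver and holding the button down; the hand-in gives no verdict.

- **Dial:** I gripped the black post and swung the dial about 0.77 rad clockwise, then let go. The aperture afterwards lay within about 0.02 rad of the detent direction, with the orange button visible in the ring before the blade went in. I judged the click from that and from an estimated 0.03–0.05 rad of further turn after release. I had no direct reading of the dial angle.
- **Button:** I lifted the blue screwdriver by its handle and put its blade through the hole. At the end the push read about 12 N, against 7 N for fully down, with no further travel. The blade tip is at about 21 mm, where the pressed button's top should be. The grip was set to 80 N, with the fingers 22 mm apart on the handle.
- **Other objects:** In the last picture the red screwdriver, glue bottle, roller and steel block stand undisturbed.

No check failed. The estimates of the base's yaw disagreed, from about 0 to -0.04 rad. I took -0.02, and the hole left enough room for the blade.

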